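# Start the water bath in the right order

## Robot

A 6-joint arm with a two-finger parallel gripper is mounted at the origin on the work surface. World frame = base frame: x ahead of the robot, y to its left, z up, the work surface at z = 0. Lengths are in m, angles in rad, forces in N, time in s.
With the tool pointing down it reaches from about 0.35 to 0.775 m from the base axis. Payload 7.3 kg.
Tool frame: the origin (TCP) lies at the very end of the fingers, on their centre line; the grasp point (between the pads) lies 19 mm behind it; z points along the fingers, y is the direction in which the jaws open and shut (so a half turn about z gives the same grasp; the last joint's range is limited). The gripper opens to 92 mm and grips with 3 to 60 N. Pads are 19 mm wide; open, the fingers measure 130 mm over their backs; the gripper's body (75 mm by 190 mm) begins 47 mm behind the grasp point.
Start: joints at [0.977, 0.342, 1.524, -0, 1.275, -0.146], TCP at [0.227, 0.473, 0.227] pointing down, gripper open.
Joint ranges: [-2.53, 2.53], [-0.77, 2.02], [0.04, 2.7], [-1, 4.14], [0.28, 2.66], [-3.11, 3.11]. Speed limits (rad/s): [2.57, 2.57, 3.14, 3.14, 3.14, 3.14].

## Interface

Orientations are given as a unit quaternion [x, y, z, w].
In Python, from workcell import arm, solve_ik, telemetry, vision gives the robot as it stands. Calls block until the motion is done:
- arm.move_to(position, orientation): joint-space move of the TCP to a pose.
- arm.move_linear(position, attitude=None, v=0.15, until_force=None): straight line of the TCP; attitude=None keeps the orientation; v is the mean speed in m/s. With until_force (N) it stops when the force on the tool has changed by that much, and returns True; else False.
- arm.movej(angles): joint-space move.
- arm.gripper_to(opening, effort=None): opening from 0.0 (shut) to 1.0 (fully open); effort is the grip in N (None keeps the last); returns when the fingers have stopped.
- arm.dwell(seconds).
- solve_ik(position, orientation): joint angles nearest the present ones, or None.
- telemetry.get_state(): the state.
- vision.snapshot(name): name is "scene" or "side" or "wrist"; returns a dict with "img" (480x640x3 uint8, blue, green, red), "fovy" (degrees; the focal length in pixels is half the picture's height over the tangent of half this angle, whatever the lens; pixels are square), "cx", "cy" (the principal point, pixels), "distortion" ([k1, k2, p1, p2, k3] as OpenCV has them; the pictures are not rectified), "R" (3x3) and "t" (3): a world point X has camera coordinates R X + t. Camera axes: x right, y down, z forward; pixel columns grow to the right and rows downward; lengths in m; the calibration is good to about 2 mm. A picture is of the moment at which its call begins. There is no depth.
A pose or a line that the arm cannot do raises arm.IKError and nothing moves.
- arm.hand_in(): hands the job in, once; it reports no verdict.
The state is a dict: "time_s": time; "joints": joint angles; "joint_vel": joint speeds; "joint_torque": joint torques, N m; "position": TCP position; "eef_rot": TCP orientation; "ft_force": force on the tool from outside, world axes, zero at the start; "wrist_torque": the same for the moment, N m; "opening": opening from 0.0 (shut) to 1.0 (fully open).
Only numpy, scipy, OpenCV 4.12 (cv2) and the standard library are available. Lean on these libraries where they do the work, as an engineer would, in place of code of your own. Each camera call takes 0.05 s, during which the arm holds its last target. There are 200 camera calls.

## Task

Start the water bath from its control unit: gently press the large round mains key, then the square pump key, then the long bar heater key, each all the way down with a fingertip before pressing the next; the keys stay down by themselves. Do not press the small round drain key, and leave the bottle, the beaker and the jar standing where they are: nothing is to be gripped or lifted.

Things in the scene. Friction and masses are not known exactly. Their poses are not given: they have to be found in the camera images.
- unit: water bath control unit: white box, flat grey top deck, 210 mm deep (x) by 320 mm wide (y), deck 70 mm above the bench; fixed. Origin at the centre of its underside, on the bench; x points to its rear (small dark display in the deck), z up. The four black keys stand in one row along y, at x = -45 mm, 65 mm apart, in any order, the row centred on y = 0.
- mains_bezel: flat aluminium plate, 54 x 50 x 4 mm, fixed on the deck round the mains key and carrying it. Origin at the centre of its underside, on the deck; axes as the unit's.
- mains_top (a point): centre of the top face of the mains key: round disc key, 36 mm across (the large round one); black plastic like the other keys. The top is level, 94 mm above the bench when the key is up, 82 mm when fully down; the point moves with the key.
- mains_key (a joint): how far the mains key is pushed down, in m: 0 = up, 0.012 = fully down at its stop. It slides straight down against a steady drag of about 3 N and stays where it is left (no spring return). Its top is a springy cap that gives 0.4 mm per N (6 mm at most) and comes back. Made for light presses, well under 20 N. Starts 0 to 2 mm down.
- pump_bezel: flat aluminium plate, 54 x 50 x 4 mm, fixed on the deck round the pump key and carrying it. Origin at the centre of its underside, on the deck; axes as the unit's.
- pump_top (a point): centre of the top face of the pump key: square key, 28 x 28 mm; black plastic like the other keys. The top is level, 94 mm above the bench when the key is up, 82 mm when fully down; the point moves with the key.
- pump_key (a joint): how far the pump key is pushed down, in m: 0 = up, 0.012 = fully down at its stop. It slides straight down against a steady drag of about 3 N and stays where it is left (no spring return). Its top is a springy cap that gives 0.4 mm per N (6 mm at most) and comes back. Made for light presses, well under 20 N. Starts 0 to 2 mm down.
- heater_bezel: flat aluminium plate, 54 x 50 x 4 mm, fixed on the deck round the heater key and carrying it. Origin at the centre of its underside, on the deck; axes as the unit's.
- heater_top (a point): centre of the top face of the heater key: long narrow bar key, 46 mm along the unit's x by 16 mm across; black plastic like the other keys. The top is level, 94 mm above the bench when the key is up, 82 mm when fully down; the point moves with the key.
- heater_key (a joint): how far the heater key is pushed down, in m: 0 = up, 0.012 = fully down at its stop. It slides straight down against a steady drag of about 3 N and stays where it is left (no spring return). Its top is a springy cap that gives 0.4 mm per N (6 mm at most) and comes back. Made for light presses, well under 20 N. Starts 0 to 2 mm down.
- drain_bezel: flat aluminium plate, 54 x 50 x 4 mm, fixed on the deck round the drain key and carrying it. Origin at the centre of its underside, on the deck; axes as the unit's.
- drain_top (a point): centre of the top face of the drain key: small round key, 18 mm across; black plastic like the other keys. The top is level, 94 mm above the bench when the key is up, 82 mm when fully down; the point moves with the key.
- drain_key (a joint): how far the drain key is pushed down, in m: 0 = up, 0.012 = fully down at its stop. It slides straight down against a steady drag of about 3 N and stays where it is left (no spring return). Its top is a springy cap that gives 0.4 mm per N (6 mm at most) and comes back. Made for light presses, well under 20 N. Starts at 0.
- bottle: loose amber reagent bottle with black cap, 58 mm across, 110 mm tall, on the bench to the left (unit +y) of the unit. Origin at the centre of its underside.
- beaker: loose open glass beaker, 70 mm across, 90 mm tall, on the bench to the right (unit -y) of the unit. Origin at the centre of its underside.
- jar: loose small white jar with black cap, 40 mm across, 40 mm tall, standing on the unit's deck behind the keys, its centre 90 mm or more from the line of the row. Origin at the centre of its underside.
There are look-alikes about, which are no part of the job. What is meant by the jar is not brown or pink, and is the smaller of those in its own colour.

How it is judged:
By the outcome, as a careful person would: the job done as asked, in the order asked, and still so for the second after the job is handed in, with the robot touching nothing.
It also fails if it takes over 38 s, if anything falls off the work surface, if the arm or the gripper's body presses on something with over 40 N, if the wrist force passes 120 N, or if a joint passes its speed limit or range.

## Working session

There is one attempt and no reset: what is moved stays moved. The work goes in short steps, each a Python script; the robot and the scene stay as the last script left them, time stands still between calls to the robot, and variables do not carry over. Pictures are saved under pics/ and viewed, about 8 in all and at most 12, crops included, and the job is handed in when it is done.

```bash
mkdir -p pics; ls; python3 - <<'E'
from workcell import arm, telemetry, vision
import cv2,numpy as np
for n in ("scene","side","wrist"):
    s=vision.snapshot(n); cv2.imwrite(f"pics/a_{n}.png",s["img"]); np.save(f"pics/{n}.npy",s,allow_pickle=True)
    print(n,s["fovy"],s["cx"],s["cy"],s["distortion"],np.round(-s["R"].T@s["t"],3),np.round(s["R"],3).tolist())
st=telemetry.get_state();print(st["time_s"],st["opening"],st["eef_rot"],st["ft_force"])
E
```

```text
pics
scene 50.56804666012973 329.1961023695925 247.3862624511428 [0.01837209 0.         0.         0.         0.        ] [ 1.27  -0.148  0.869] [[0.236, 0.972, -0.002], [0.737, -0.18, -0.652], [-0.634, 0.152, -0.758]]
side 56.12367200521878 315.7922051294791 245.57794368277496 [-0.04228031  0.          0.          0.          0.        ] [ 0.254 -0.472  0.498] [[0.806, -0.591, -0.01], [-0.339, -0.448, -0.827], [0.484, 0.67, -0.562]]
wrist 61.882157297641484 323.66544516119745 232.33143957914976 [-0.03105717  0.          0.          0.          0.        ] [0.151 0.509 0.384] [[0.432, 0.902, -0.002], [0.859, -0.411, 0.307], [0.276, -0.134, -0.952]]
0.15 0.9973779967257226 [ 2.22042492e-01  9.75036851e-01 -4.87939774e-04 -1.78860393e-04] [ 0.951257   -0.03484552 -0.14991187]
```

View pics/a_scene.png

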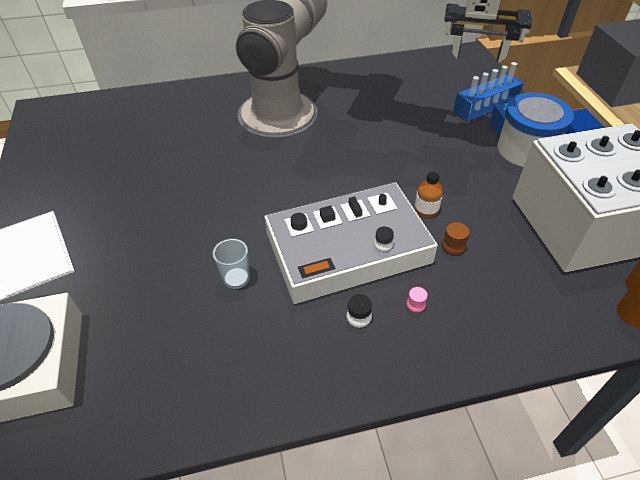

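View pics/a_side.png

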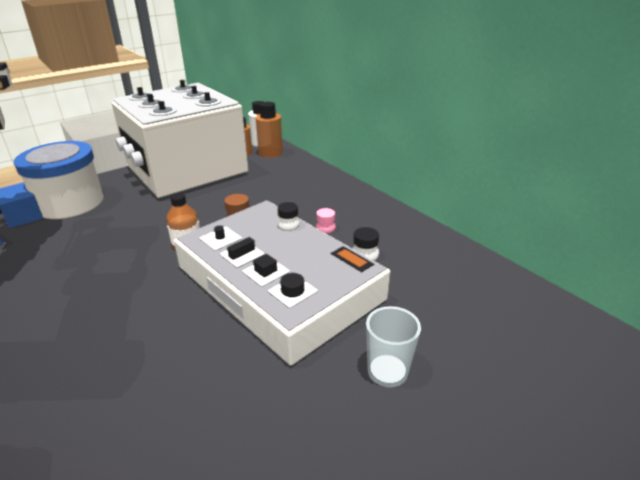

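The row, seen in the scene view, runs mains (299,221), pump (328,213), heater (355,207) and drain (382,200). In the side view the same keys are at (292,285), (264,266), (241,247) and (220,232). The jar is the white one on the deck at scene (384,238). I'll use these for a coarse fix, then look from above with the wrist camera.

```bash
cat > h.py <<'E'
import numpy as np,cv2
from workcell import arm, solve_ik, telemetry, vision
def K(s):
    f=240/np.tan(np.radians(s["fovy"]/2)); return np.array([[f,0,s["cx"]],[0,f,s["cy"]],[0,0,1]])
def cast(s,px,z):
    p=cv2.undistortPoints(np.array(px,float).reshape(-1,1,2),K(s),np.array(s["distortion"]))[:,0]
    d=np.c_[p,np.ones(len(p))]@s["R"]; c=-s["R"].T@s["t"]
    return c+d*((z-c[2])/d[:,2])[:,None]
def proj(s,X):
    return cv2.projectPoints(np.array(X,float).reshape(-1,1,3),cv2.Rodrigues(s["R"])[0],s["t"],K(s),np.array(s["distortion"]))[0][:,0]
def quat(ax):  # tool down, jaw axis (tool y) along horizontal angle ax
    from scipy.spatial.transform import Rotation as R
    y=np.array([np.cos(ax),np.sin(ax),0]); z=np.array([0,0,-1.]); x=np.cross(y,z)
    return R.from_matrix(np.c_[x,y,z]).as_quat()
E
python3 - <<'E'
from h import *
for n,k,dk in (("scene",[(299,218),(328,210),(355,204),(382,198)],[(266,213),(398,184),(435,238),(291,286)]),("side",[(292,281),(264,262),(241,244),(220,230)],[(177,239),(267,205),(386,270),(291,337)])):
    s=np.load(f"pics/{n}.npy",allow_pickle=True).item()
    P=cast(s,k,.094); D=cast(s,dk,.07)
    print(n,P.round(4).tolist(),"\n",D.round(4).tolist(),np.linalg.norm(np.roll(D,-1,0)-D,axis=1).round(3),np.linalg.norm(np.diff(P,axis=0),axis=1).round(4), np.degrees(np.arctan2(*(P[3]-P[0])[[1,0]])))
E
```

```text
scene [[0.5269, -0.0355, 0.094], [0.5183, 0.0297, 0.094], [0.5144, 0.091, 0.094], [0.5105, 0.1535, 0.094]] 
 [[0.4716, -0.0996, 0.07], [0.4512, 0.2129, 0.07], [0.6294, 0.2345, 0.07], [0.6804, -0.0836, 0.07]] [0.313 0.18  0.322 0.209] [0.0658 0.0613 0.0627] 94.94938806896714
side [[0.5222, -0.0421, 0.094], [0.5138, 0.0219, 0.094], [0.5093, 0.0867, 0.094], [0.5012, 0.146, 0.094]] 
 [[0.4423, 0.2017, 0.07], [0.631, 0.2104, 0.07], [0.6709, -0.0824, 0.07], [0.4721, -0.113, 0.07]] [0.189 0.296 0.201 0.316] [0.0645 0.0649 0.0599] 96.3666300465602
```

```bash
python3 - <<'E'
from h import *
arm.move_to([.50,.055,.30],quat(np.radians(95.6)))
arm.gripper_to(0.0,10)
s=vision.snapshot("wrist"); cv2.imwrite("pics/w1.png",s["img"]); np.save("pics/w1.npy",s,allow_pickle=True)
st=telemetry.get_state();print(st["time_s"],st["position"],st["joints"],st["ft_force"],st["opening"])
E
```

```text
3.4667 [0.50001158 0.05500337 0.30000167] [-4.29164965e-02  2.52996484e-01  1.44668377e+00  1.54831149e-05
  1.44187681e+00 -1.71144578e+00] [-0.33041114 -0.42621684  0.34334569] 0.00487709012003617
```

View pics/w1.png

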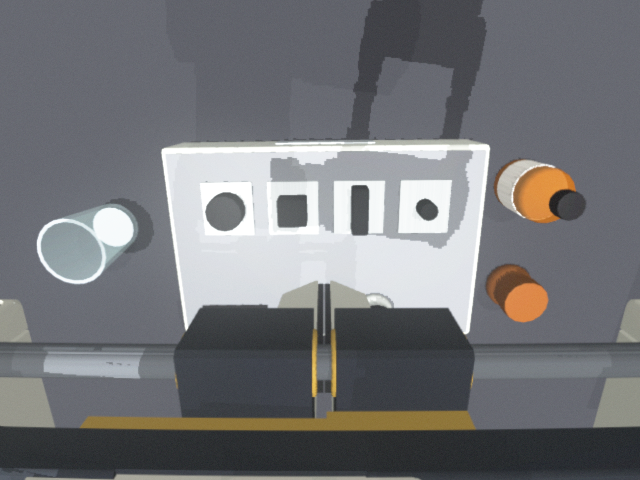

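The wrist view shows all four bezels in shadow and light: mains (226,210), pump (292,211), heater (360,210) and drain (427,210). The fingers end at about (324,290). Next I'll measure the dark key blobs.

```bash
python3 - <<'E'
from h import *
s=np.load("pics/w1.npy",allow_pickle=True).item(); g=cv2.cvtColor(s["img"],cv2.COLOR_BGR2GRAY)
P=[];B=[]
for n,c in zip(("mains","pump","heater","drain"),((226,210),(292,211),(360,210),(427,210))):
    x0,y0=c[0]-24,c[1]-28; roi=g[y0:y0+56,x0:x0+48]
    cs=cv2.findContours((roi<95).astype(np.uint8),cv2.RETR_EXTERNAL,cv2.CHAIN_APPROX_NONE)[0]
    k=max(cs,key=cv2.contourArea)[:,0]+[x0,y0]
    W=cast(s,k,.090); r=cv2.minAreaRect((W[:,:2]*1000).astype(np.float32)); P.append(np.array(r[0])/1000)
    print(n,"px",cv2.boundingRect(k),"key rect mm",np.round(r[0],1),np.round(r[1],1))
P=np.array(P);print("spacing",np.linalg.norm(np.diff(P,axis=0),axis=1).round(4))
# row model: centre + yaw, equal 65 mm pitch
d=P[3]-P[0]; u=d/np.linalg.norm(d); m=P.mean(0)
Q=m+np.outer([-.0975,-.0325,.0325,.0975],u)
print("yaw",np.degrees(np.arctan2(-u[0],u[1])),"row",Q.round(4).tolist(),"resid mm",((P-Q)*1000).round(1).tolist())
# checks: unit corners from the model, bezel corners
f=np.array([u[1],-u[0]]); o=m+.045*f
C=np.array([np.r_[o+a*f+b*u,.07] for a,b in((-.105,-.16),(-.105,.16),(.105,.16),(.105,-.16))])
v=s["img"].copy()
def draw(v,s):
    cv2.polylines(v,[proj(s,C).round().astype(int)],True,(0,0,255),1)
    for q in Q:
        b=np.array([np.r_[q+a*f+e*u,.074] for a,e in((-.027,-.025),(-.027,.025),(.027,.025),(.027,-.025))])
        cv2.polylines(v,[proj(s,b).round().astype(int)],True,(0,200,0),1)
        cv2.circle(v,tuple(int(i) for i in proj(s,[np.r_[q,.093]])[0].round()),2,(0,255,255),-1)
draw(v,s); out=[cv2.resize(v[120:300,150:510],None,fx=1.1,fy=1.1)]
for n,(x,y) in(("scene",(250,160)),("side",(160,190))):
    t=np.load(f"pics/{n}.npy",allow_pickle=True).item(); w=t["img"].copy(); draw(w,t); out.append(cv2.resize(w[y:y+160,x:x+240],(396,264)))
cv2.imwrite("pics/chk.png",np.hstack([np.vstack([out[0],np.zeros((66,396,3),np.uint8)]),out[1]]) if 0 else np.vstack([np.hstack(out[1:]),np.hstack([out[0],np.zeros((198,396,3),np.uint8)])]))
np.save("row.npy",{"Q":Q,"f":f,"u":u,"o":o},allow_pickle=True)
E
```

```text
Traceback (most recent call last):
ValueError: max() iterable argument is empty
```

```bash
python3 - <<'E'
from h import *
s=np.load("pics/w1.npy",allow_pickle=True).item(); print(s["img"].shape,s["img"].dtype); g=cv2.cvtColor(s["img"],cv2.COLOR_BGR2GRAY); p=cv2.imread("pics/w1.png",0)
print(g[210,200:260:3],p[210,200:260:3]); print(g[210,330:390:3]);print(g[210,405:450:3]);print(g[210,268:320:3])
E
```

```text
(480, 640, 3) uint8
[226 254 121 115 116 115 118 117 118 120 122 122 118 119 102 187 255 255
 221 229] [226 254 121 114 115 114 118 117 117 120 121 121 117 119 101 187 255 255
 220 229]
[171 183 248 249 248 247 239 125  85  89  88  87  88 238 248 247 248 249
 195 168]
[249 248 248 240  84  76  88  85  83  83  80 196 247 249 247]
[255 253 242 137 100  99  98  94  97  94  92  93  90 202 247 248 247 168]
```

```bash
cat > m.py <<'E'
from h import *
s=np.load("pics/w1.npy",allow_pickle=True).item(); g=cv2.cvtColor(s["img"],cv2.COLOR_BGR2GRAY)
P=[]
for n,c in zip(("mains","pump","heater","drain"),((226,210),(292,211),(360,210),(427,210))):
    x0,y0=c[0]-22,c[1]-28; roi=g[y0:y0+56,x0:x0+44]
    cs=cv2.findContours((roi<150).astype(np.uint8),cv2.RETR_EXTERNAL,cv2.CHAIN_APPROX_NONE)[0]
    k=max(cs,key=cv2.contourArea)[:,0]+[x0,y0]
    W=cast(s,k,.090); r=cv2.minAreaRect((W[:,:2]*1000).astype(np.float32)); P.append(np.array(r[0])/1000)
    print(n,"px",cv2.boundingRect(k),"key rect mm",np.round(r[0],1),np.round(r[1],1))
P=np.array(P);print("spacing",np.linalg.norm(np.diff(P,axis=0),axis=1).round(4))
d=P[3]-P[0]; u=d/np.linalg.norm(d); m=P.mean(0)
Q=m+np.outer([-.0975,-.0325,.0325,.0975],u)
print("yaw",np.degrees(np.arctan2(-u[0],u[1])),"row",Q.round(4).tolist(),"resid mm",((P-Q)*1000).round(1).tolist())
f=np.array([u[1],-u[0]]); o=m+.045*f
C=np.array([np.r_[o+a*f+b*u,.07] for a,b in((-.105,-.16),(-.105,.16),(.105,.16),(.105,-.16))])
def draw(s):
    v=s["img"].copy()
    cv2.polylines(v,[proj(s,C).round().astype(int)],True,(0,0,255),1)
    for q in Q:
        b=np.array([np.r_[q+a*f+e*u,.074] for a,e in((-.027,-.025),(-.027,.025),(.027,.025),(.027,-.025))])
        cv2.polylines(v,[proj(s,b).round().astype(int)],True,(0,200,0),1)
        cv2.circle(v,tuple(int(i) for i in proj(s,[np.r_[q,.093]])[0].round()),2,(0,255,255),-1)
    return v
out=[cv2.resize(draw(s)[120:280,150:510],(792,352))]
for n,(x,y) in(("scene",(250,170)),("side",(160,190))):
    t=np.load(f"pics/{n}.npy",allow_pickle=True).item(); out.append(cv2.resize(draw(t)[y:y+150,x:x+240],(396,247)))
cv2.imwrite("pics/chk.png",np.vstack([out[0],np.hstack(out[1:])]))
np.save("row.npy",{"Q":Q,"f":f,"u":u},allow_pickle=True)
E
python3 m.py
```

```text
mains px (206, 193, 39, 38) key rect mm [522.4 -37.4] [33.7 39.1]
pump px (277, 195, 30, 32) key rect mm [515.2  25.6] [30.4 27.8]
heater px (351, 185, 18, 50) key rect mm [508.1  89.7] [48.2 16.3]
drain px (416, 199, 22, 22) key rect mm [501.1 153.2] [22.8 16.5]
spacing [0.0635 0.0645 0.0638]
yaw 6.37956191500492 row [[0.5226, -0.0391], [0.5153, 0.0254], [0.5081, 0.09], [0.5009, 0.1546]] resid mm [[-0.1, 1.7], [-0.1, 0.1], [0.0, -0.3], [0.2, -1.5]]
```

View pics/chk.png

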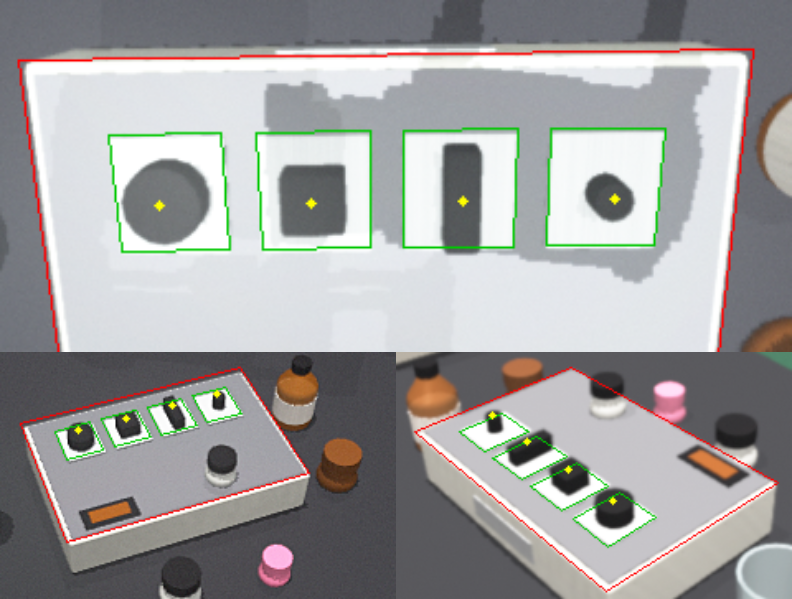

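The overlay agrees to about 2 mm in all three views: the deck outline, the bezels and the key tops all sit on the image. Now the mains key.

```bash
cat > press.py <<'E'
from h import *
r=np.load("row.npy",allow_pickle=True).item(); q=quat(np.arctan2(r["u"][1],r["u"][0]))
def F(): return telemetry.get_state()
def press(i):
    p=r["Q"][i]
    arm.move_to([*p,.125],q); arm.move_linear([*p,.100],v=.08); arm.dwell(.2)
    f0=F()["ft_force"][2]
    hit=arm.move_linear([*p,.0768],v=.015,until_force=8)
    a=F(); arm.dwell(.15); b=F()
    print(i,"hit",hit,"z",a["position"][2],b["position"].round(4),"dF",a["ft_force"][2]-f0,b["ft_force"]-[0,0,f0],"t",b["time_s"])
    arm.move_linear([*p,.125],v=.12)
E
python3 - <<'E'
from press import *
press(0)
print(F()["time_s"],F()["ft_force"])
E
```

```text
0 hit True z 0.07891559626928724 [ 0.5227 -0.0392  0.0791] dF 9.36033128018591 [-1.09994324  0.39767548  8.35325067] t 6.4083
6.9417 [-0.58533503 -0.48014832  0.15020831]
```

The force stop came at z = 78.9 mm. That matches 82 mm less about 3.4 mm of cap give, so mains is at its stop. Next are pump and heater.

```bash
python3 - <<'E'
from press import *
press(1); press(2)
p=r["Q"][2]
arm.move_to([p[0]-.0,p[1]-.035,.30],q)
s=vision.snapshot("wrist"); t=vision.snapshot("side"); c=vision.snapshot("scene")
out=np.hstack([cv2.resize(t["img"][150:400,140:440],(400,333)),cv2.resize(c["img"][160:340,200:480],(400,333))])
cv2.imwrite("pics/end.png",np.vstack([out,cv2.resize(s["img"][130:310],(800,225))]))
print(F()["time_s"],F()["ft_force"])
E
```

```text
1 hit True z 0.0788947140347376 [0.5154 0.0255 0.0791] dF 9.450987333863232 [-1.50387643  0.55230419  7.67926868] t 9.4333
2 hit True z 0.0788844634501209 [0.5082 0.0901 0.0791] dF 8.827289890589261 [-1.34167174  0.47981447  7.72776771] t 12.4583
13.8833 [0.118612   0.15408849 0.05273373]
```

View pics/end.png

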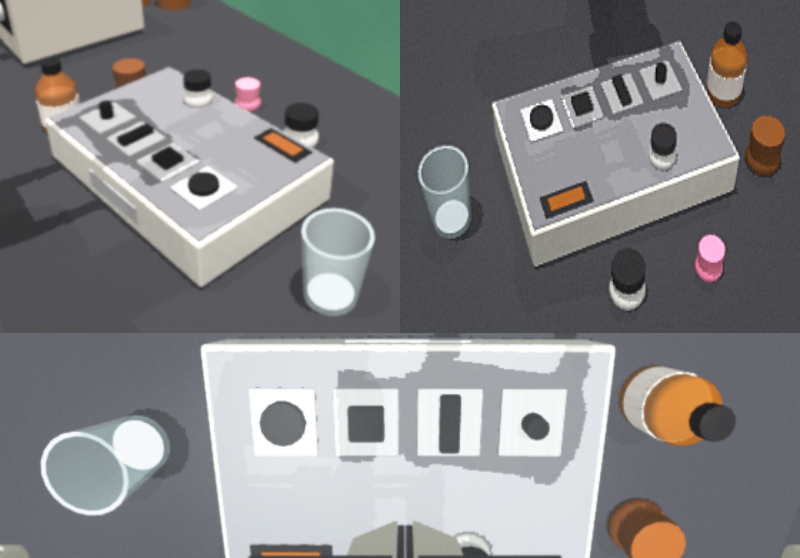

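The final picture shows mains, pump and heater visibly lower and level with each other, with the drain key still standing up. The bottle, beaker and jar haven't moved, and the tool is well clear.

```bash
python3 -c "
from workcell import arm
print(arm.hand_in())"
```

```text
the job is handed in; nothing more can be done
None
```

I pressed mains, then pump, then heater with the closed fingertip, and handed the job in at about 14 s of the 38 s allowed.

- **Presses:** each one stopped on an 8 N force rise, peaking at about 9.5 N, well under 20 N. All three stopped with the fingertip 78.9 mm above the bench. That fits a key at its 82 mm stop plus the give of its cap.
- **Final pictures:** the three keys are down and the drain key is up. The bottle, beaker and jar look unmoved by eye, and the arm was clear with almost no force on the tool.
- **Disagreement:** measured key spacing came out at 63.5–64.5 mm instead of 65 mm, up to 1.7 mm off for the end keys. I used positions fitted to the 65 mm spacing, which matched all three camera views to about 2 mm.

No check failed.

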